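# Wedge a rocking laboratory stirrer until it stands firm

### The job

The white magnetic stirrer rocks because the foot under its blue corner pad is too short. Press firmly down on the blue pad (about 8 N) and feel it dip, then push the orange wedge along the bench, thin end first, under that foot until it just fills the gap, and press the blue pad again just as firmly to show that it no longer dips. Lift nothing, leave the stirrer level and in its place with the wedge under the foot, and do not disturb the other things.

Things in the scene. Friction and masses are not known exactly. Their poses are not given: they have to be found in the camera images.
- stirrer: white box, 240 x 240 mm, top at 62 mm, 2.5 kg, loose on four black feet, underside 24 mm above the bench. Origin: at bench level under its centre; x to its far side, y to its left. Feet at x, y = +-95 mm; the one at (+95, +95) is 4 to 9 mm too short (varies). Level at rest; 3 to 6 N on the blue pad tips that corner until the short foot meets the bench (2 to 4 degrees)
- pad_top (a point): centre of the upper face of the blue round pad (44 mm in diameter, standing 6 mm proud) at (+95, +95) mm on the stirrer's top, right over the short foot; 68 mm above the bench when level
- pad: the same blue pad, fixed to the stirrer; origin at the centre of its lower face, 6 mm below pad_top
- short_foot: the short black foot, 24 mm in diameter with a domed underside, at (+95, +95) mm of the stirrer. Origin at the foot's lowest point, 4 to 9 mm above the bench at rest; it does not move relative to the stirrer
- wedge: orange, 130 x 50 mm (x, y), 120 g, loose on the bench left of the stirrer. Origin: centre of its underside. Thin end, 2 mm, at x = +65 mm; 14 mm thicker per 100 mm, to 16 mm at x = -35; then a 22 mm high block to the end face to push on at x = -65. Starts aimed at the foot within 0.25 rad, 40 to 90 mm short, up to 15 mm off line. Slides at 1 to 2 N; push rises 4 N or more once the gap is full
- dish: white dish, 76 mm across, 26 mm high, on the stirrer's steel top plate; leave it alone. Origin at its underside
- weight: brass weight, 30 mm in diameter, 36 mm high, on the stirrer's left, about 80 mm nearer the robot than the wedge; leave it alone
- petri: flat covered round dish, 90 mm across, 17 mm high, beyond the wedge; leave it alone
- spatula: black-handled spatula, 170 mm long, lying flat to the left; leave it alone
- beaker: glass beaker, 68 mm across, 90 mm high, on the stirrer's right; leave it alone
- reagent: amber bottle, 70 mm across, 150 mm high, to the right; leave it alone
- jar: white jar with red cap, 60 mm across, 70 mm high, to the right; leave it alone

How it is judged:
By the outcome, as a careful person would: the job done as asked, in the order asked, and still so for the second after the job is handed in, with the robot touching nothing.
It also fails if it takes over 72 s, if anything falls off the work surface, if the arm or the gripper's body presses on something with over 40 N, if the wrist force passes 120 N, or if a joint passes its speed limit or range.

### The arm

A 6-joint arm with a two-finger parallel gripper is mounted at the origin on the work surface. World frame = base frame: x ahead of the robot, y to its left, z up, the work surface at z = 0. Lengths are in m, angles in rad, forces in N, time in s.
With the tool pointing down it reaches from about 0.275 to 0.825 m from the base axis. Payload 4.9 kg.
Tool frame: the origin (TCP) lies at the very end of the fingers, on their centre line; the grasp point (between the pads) lies 19 mm behind it; z points along the fingers, y is the direction in which the jaws open and shut (so a half turn about z gives the same grasp; the last joint's range is limited). The gripper opens to 85 mm and grips with 20 to 120 N. Pads are 22 mm wide; open, the fingers measure 114 mm over their backs; the gripper's body (76 mm by 85 mm) begins 54 mm behind the grasp point. The pads swing forward as they close: fully open they stand 13 mm farther back than shut.
Start: joints at [-1.435, 0.326, -0.193, 1.052, 0, 1.437], TCP at [0.147, -0.53, 0.231] pointing down, gripper open.
Joint ranges: [-2.65, 2.65], [-0.97, 1.79], [-1.3, 1.35], [-1.93, 2.1], [-1.47, 1.37], [-3.14, 3.14]. Speed limits (rad/s): [2.57, 2.57, 3.14, 3.14, 3.14, 3.14].

### API

Orientations are given as a unit quaternion [w, x, y, z].
In Python, from station import bot gives the robot as it stands.
- The arm moves only by the shell command python3 -m pendant 'ROWS' [OPENING] [FORCE]. ROWS is JSON, one flat list of numbers, 4 for each row, row after row: the shift along the tool's x, y, z in mm, then the turn about the tool's z in degrees. In form: [x, y, z, spin, x, y, z, spin, ...]. A call has 1 to 5 rows; each row is the pose to reach, as a shift and turn from the pose commanded when the call began, along the tool's axes at that moment; what a row does not reach only later rows make up. A row lasts 1/10 s, in which the tool goes at most 50 mm and 8.59 degrees, less where a joint would pass 70% of its speed; a pose out of reach is approached as far as the arm can. A call with a gripper value outside its range is refused whole. OPENING is the closure, from -1 (fully open) to 1 (shut), set as the call begins (- or left out, the last holds). The fingers move at their own pace and stop on an object; FORCE is the grip in N (left out, the last holds). Time passes only in rows, so rows that repeat a pose let the fingers close. It gives the time, the measured TCP pose, the force and the opening at its end, in the units of the state.
- bot.read_state(): the state, without advancing time (a new reading comes with each control period).
- bot.capture(name): name is "scene" or "top"; returns the picture (384x512x3 uint8, red, green, blue); there is no depth.
- bot.camera_params(name): a dict with "vertical_fov" (degrees; the focal length in pixels is half the picture's height over the tangent of half this angle, whatever the lens; pixels are square), "cx", "cy" (the principal point, pixels), "k1" (the pictures are not rectified: a ray, as slopes to the right and down, at radius r is drawn at 1 + k1 r^2 times it, then the intrinsics apply), "T" (4x4, takes a point from camera to world coordinates). Camera axes: x right, y down, z forward; pixel columns grow to the right and rows downward; lengths in m; the calibration is good to about 2 mm. A picture is of the moment at which its call begins. camera_params takes no time and is no camera call.
- bot.job_done(): hands the job in, once; it reports no verdict.
Trained networks look in the newest picture that a camera, given by its name, has taken for a name from the list of things; names that differ only in an ending like _2 or _b are one class to them, and where a whole thing is asked for, a point or a joint stands for the part that bears it (a point fixed in the world has none). Each returns a list of dicts, best first, with "p" (0 to 1); they miss things now and then, are a little off and sometimes report something else, mostly with a low value. They report only what shows in the picture. A call takes as long as a camera call.
- bot.find_in(camera, name): "position" ([x, y, z] in m, in world coordinates, good to about 4 mm: the middle of the surface that is visible of it).
- bot.cut_out(camera, name): "mask" (384x512 bool, what is visible of it).
- bot.pinpoint(camera, name): "position" ([x, y, z] in m, in world coordinates, good to about 4 mm: a listed point, or the origin of a listed thing).
The state is a dict: "t": time; "q": joint angles; "qd": joint speeds; "effort": joint torques, N m; "eef_pos": TCP position; "tool_rot": TCP orientation; "ft_force": force on the tool from outside, world axes, zero at the start; "wrist_torque": the same for the moment, N m; "grip_width": opening from 0.0 (shut) to 1.0 (fully open).
Only numpy, scipy, OpenCV 4.12 (cv2) and the standard library are available. Lean on these libraries where they do the work, as an engineer would, in place of code of your own. Each camera call takes 0.05 s, during which the arm holds its last target.

## Working session

There is one attempt and no reset: what is moved stays moved. The work goes in short steps, Python scripts to look and compute and a shell command to move; the robot and the scene stay as the last step left them, time stands still between calls to the robot, and variables do not carry over. Pictures are saved under pics/ and viewed, and the job is handed in when it is done.

```bash
ls; mkdir -p pics
cat > h.py <<'E'
import numpy as np, cv2
from station import bot
from scipy.spatial.transform import Rotation as R
def save(cam,n):
    im=np.asarray(bot.capture(cam)); cv2.imwrite(f'pics/{n}.png',cv2.cvtColor(im,cv2.COLOR_RGB2BGR)); return im
def ray(cam,u,v):
    p=bot.camera_params(cam); f=192/np.tan(np.radians(p['vertical_fov'])/2)
    d=np.array([(u-p['cx'])/f,(v-p['cy'])/f]); s=d.copy()
    for _ in range(30): s=d/(1+p['k1']*(s@s))
    T=np.array(p['T']); return T[:3,3],T[:3,:3]@np.array([s[0],s[1],1])
def at(cam,u,v,z):
    o,d=ray(cam,u,v); return o+d*(z-o[2])/d[2]
def proj(cam,P):
    p=bot.camera_params(cam); f=192/np.tan(np.radians(p['vertical_fov'])/2)
    T=np.array(p['T']); c=T[:3,:3].T@(np.array(P)-T[:3,3]); s=c[:2]/c[2]; s=s*(1+p['k1']*(s@s))
    return s*f+[p['cx'],p['cy']]
E
python3 - <<'E'
from h import *
np.set_printoptions(precision=4,suppress=True)
for c in ['top','scene']:
    save(c,c+'0')
    for n in ['pad_top','short_foot','wedge','stirrer']:
        r=bot.pinpoint(c,n); print(c,n,[(np.round(x['position'],4),round(x['p'],2)) for x in r[:2]])
s=bot.read_state(); print(s['t'],s['eef_pos'],s['tool_rot'],s['ft_force'],s['grip_width'])
E
```

```text
pics
top pad_top [(array([0.555 , 0.0108, 0.0628]), 0.54)]
top short_foot []
top wedge [(array([0.5506, 0.1419, 0.0012]), 0.64), (array([0.5547, 0.0099, 0.0615]), 0.62)]
top stirrer [(array([ 0.4665, -0.0931,  0.0001]), 0.84), (array([0.3941, 0.1848, 0.0039]), 0.48)]
scene pad_top [(array([0.5574, 0.0037, 0.0678]), 0.49)]
scene short_foot []
scene wedge [(array([0.5491, 0.1387, 0.002 ]), 0.83), (array([0.3965, 0.186 , 0.0014]), 0.66)]
scene stirrer [(array([ 0.4666, -0.0924, -0.0009]), 0.8), (array([ 0.4313, -0.3375, -0.0024]), 0.29)]
0.5 [ 0.1466 -0.5301  0.2313] [-0.      0.9909  0.1345  0.    ] [-0.436   0.351   0.0628] 0.9991512173738816
```

View pics/top0.png

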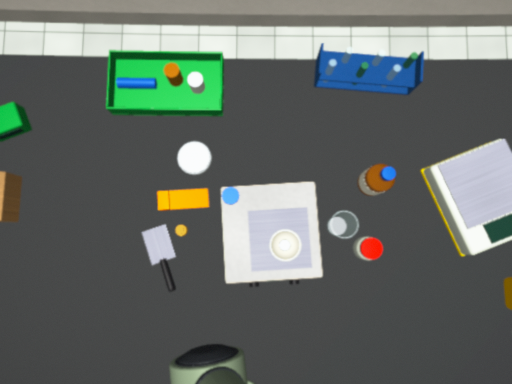

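View pics/scene0.png

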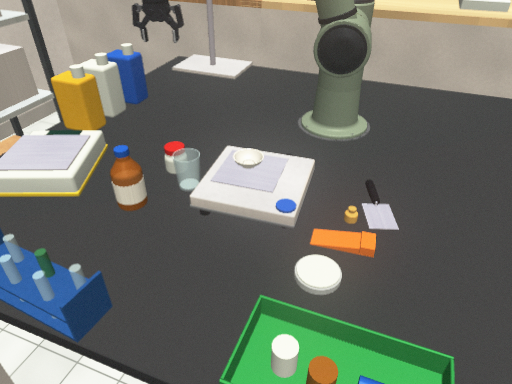

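The top view shows the wedge at about (183,199) with its thin end to the right, toward the stirrer. The blue pad is at (231,196), the brass weight at (181,230) and the petri at (194,158). Next I'll measure the outlines.

Run:
```python
from h import *
from scipy.optimize import least_squares
np.set_printoptions(precision=4,suppress=True)
ims={c:cv2.imread(f'pics/{c}0.png') for c in('top','scene')}
def mask(c,lo,hi,box):
    h=cv2.cvtColor(ims[c],cv2.COLOR_BGR2HSV); m=cv2.inRange(h,lo,hi); o=np.zeros_like(m); x0,y0,x1,y1=box; o[y0:y1,x0:x1]=m[y0:y1,x0:x1]; return o
wt=mask('top',(8,150,110),(25,255,255),(150,180,215,215)); ws=mask('scene',(5,150,90),(25,255,255),(300,222,385,262))
bt=mask('top',(95,120,80),(125,255,255),(215,180,245,210)); bs=mask('scene',(95,120,80),(125,255,255),(265,190,305,220))
# fit by rendered silhouettes: wedge hulls
def hull(c,pts):
    q=np.array([proj(c,p) for p in pts]); return cv2.convexHull(q.astype(np.float32)).reshape(-1,2)
def render(c,polys):
    S=8;o=np.zeros((384,512),np.float32)
    x0,y0,x1,y1=(140,170,320,220) if c=='top' else (250,180,400,270)
    b=np.zeros(((y1-y0)*S,(x1-x0)*S),np.uint8)
    for q in polys: cv2.fillConvexPoly(b,np.round((q+0.5-[x0,y0])*S).astype(np.int32),255)
    o[y0:y1,x0:x1]=cv2.resize(b,(x1-x0,y1-y0),interpolation=cv2.INTER_AREA)/255.
    return o
def wp(x,y,a):
    L=lambda X,Y,Z:[x+np.cos(a)*X-np.sin(a)*Y,y+np.sin(a)*X+np.cos(a)*Y,Z]
    A=[L(X,Y,Z) for X,zt in((.065,.002),(-.035,.016)) for Y in(-.025,.025) for Z in(0,zt)]
    B=[L(X,Y,Z) for X in(-.035,-.065) for Y in(-.025,.025) for Z in(0,.022)]
    return A,B
from scipy.optimize import minimize
def fit(cs,m,f,x0,st):
    def cost(v): return sum(np.abs(render(c,[hull(c,P) for P in f(*v)])-m[c]/255.).sum() for c in cs)
    s=np.array([x0]+[np.array(x0)+np.eye(len(x0))[i]*st[i] for i in range(len(x0))])
    r=minimize(cost,x0,method='Nelder-Mead',options=dict(initial_simplex=s,xatol=1e-5,fatol=.05)); return r.x,r.fun
t=np.linspace(0,2*np.pi,40)
pf=lambda x,y:[[[x+.022*np.cos(k),y+.022*np.sin(k),z] for k in t for z in(.062,.068)]]
for cs in(['top'],['scene'],['top','scene']):
    print(cs,'wedge',*fit(cs,dict(top=wt,scene=ws),wp,[.55,.14,-1.6],[.01,.01,.1]),'pad',*fit(cs,dict(top=bt,scene=bs),pf,[.556,.008],[.006,.006]),wt.sum()/255,bt.sum()/255)
# stirrer mask
for c in('top','scene'):
    bot.capture(c); r=bot.cut_out(c,'stirrer'); m=r[0]['mask'].astype(np.uint8); q=cv2.approxPolyDP(cv2.convexHull(max(cv2.findContours(m,0,2)[0],key=len)),4,True).reshape(-1,2); print(c,q.tolist(),[at(c,*p,.062)[:2] for p in q])
    for n in('weight','petri'): print(n,[(np.round(x['position'],4),round(x['p'],2)) for x in bot.pinpoint(c,n)[:1]])
```

```text
Traceback (most recent call last):
  File "h.py", line 14, in proj
    p=bot.camera_params(cam); f=192/np.tan(np.radians(p['vertical_fov'])/2)
ValueError: time passes only in moves, steps and waits
```

```bash
sed -i 's/p=bot.camera_params(cam)/p=CP(cam)/; 3a import functools\nCP=functools.lru_cache(None)(lambda c: bot.camera_params(c))' h.py
cat > fit.py <<'E'
from h import *
from scipy.optimize import minimize
def mask(im,lo,hi,box):
    h=cv2.cvtColor(im,cv2.COLOR_BGR2HSV); m=cv2.inRange(h,lo,hi); o=np.zeros_like(m); x0,y0,x1,y1=box; o[y0:y1,x0:x1]=m[y0:y1,x0:x1]; return o
def hull(c,pts):
    q=np.array([proj(c,p) for p in pts]); return cv2.convexHull(q.astype(np.float32)).reshape(-1,2)
def render(c,polys):
    S=8;o=np.zeros((384,512),np.float32)
    x0,y0,x1,y1=(140,170,320,220) if c=='top' else (250,180,400,270)
    b=np.zeros(((y1-y0)*S,(x1-x0)*S),np.uint8)
    for q in polys: cv2.fillConvexPoly(b,np.round((q+0.5-[x0,y0])*S).astype(np.int32),255)
    o[y0:y1,x0:x1]=cv2.resize(b,(x1-x0,y1-y0),interpolation=cv2.INTER_AREA)/255.
    return o
def wp(x,y,a):
    L=lambda X,Y,Z:[x+np.cos(a)*X-np.sin(a)*Y,y+np.sin(a)*X+np.cos(a)*Y,Z]
    A=[L(X,Y,Z) for X,zt in((.065,.002),(-.035,.016)) for Y in(-.025,.025) for Z in(0,zt)]
    B=[L(X,Y,Z) for X in(-.035,-.065) for Y in(-.025,.025) for Z in(0,.022)]
    return A,B
def fit(cs,m,f,x0,st):
    def cost(v): return sum(np.abs(render(c,[hull(c,P) for P in f(*v)])-m[c]/255.).sum() for c in cs)
    s=np.array([x0]+[np.array(x0)+np.eye(len(x0))[i]*st[i] for i in range(len(x0))])
    r=minimize(cost,x0,method='Nelder-Mead',options=dict(initial_simplex=s,xatol=1e-5,fatol=.05)); return r.x,r.fun
t=np.linspace(0,2*np.pi,40)
pf=lambda x,y:[[[x+.022*np.cos(k),y+.022*np.sin(k),z] for k in t for z in(.062,.068)]]
E
python3 - <<'E'
from fit import *
np.set_printoptions(precision=4,suppress=True)
ims={c:cv2.imread(f'pics/{c}0.png') for c in('top','scene')}
wt=mask(ims['top'],(8,150,110),(25,255,255),(150,180,215,215)); ws=mask(ims['scene'],(5,150,90),(25,255,255),(300,222,385,262))
bt=mask(ims['top'],(95,120,80),(125,255,255),(215,180,245,210)); bs=mask(ims['scene'],(95,120,80),(125,255,255),(265,190,305,220))
for cs in(['top'],['scene'],['top','scene']):
    print(cs,'wedge',*fit(cs,dict(top=wt,scene=ws),wp,[.55,.14,-1.6],[.01,.01,.1]),'pad',*fit(cs,dict(top=bt,scene=bs),pf,[.556,.008],[.006,.006]),wt.sum()/255,bt.sum()/255)
for c in('top','scene'):
    r=bot.cut_out(c,'stirrer'); m=r[0]['mask'].astype(np.uint8); q=cv2.approxPolyDP(cv2.convexHull(max(cv2.findContours(m,0,2)[0],key=len)),4,True).reshape(-1,2); print(c,q.tolist(),[at(c,*p,.062)[:2].tolist() for p in q])
    for n in('weight','petri'): print(n,[(np.round(x['position'],4),round(x['p'],2)) for x in bot.pinpoint(c,n)[:1]])
E
```

```text
['top'] wedge [ 0.5527  0.139  -1.4932] 56.09411611221731 pad [0.5565 0.0108] 34.831373078748584 1048.0 213.0
['scene'] wedge [ 0.5526  0.1384 -1.4865] 48.399999575689435 pad [0.5544 0.0101] 51.03137316182256 1048.0 213.0
['top', 'scene'] wedge [ 0.5528  0.1384 -1.4837] 106.36078258603811 pad [0.5558 0.0111] 87.65882469154894 1048.0 213.0
top [[312, 182], [321, 275], [256, 286], [226, 281], [220, 189]] [[0.5917329373002688, -0.1951577355416324], [0.3615467265353104, -0.2145843569903249], [0.33392368606488204, -0.05571015879356354], [0.34536276398611643, 0.017642702977418996], [0.5720677908724592, 0.03668005389959381]]
weight [(array([ 0.6022, -0.3598, -0.0038]), 0.56)]
petri []
scene [[190, 194], [227, 145], [314, 160], [293, 228], [202, 214], [190, 207]] [[0.5927229372982856, -0.1984038353053958], [0.36252652251205175, -0.21424428892948355], [0.35103331940677285, 0.02023550673866803], [0.6166168612686227, 0.045891693504358955], [0.6447392008003688, -0.14135868415012626], [0.6334514853360314, -0.17578031502052727]]
weight [(array([ 0.4711,  0.142 , -0.0024]), 0.56)]
petri [(array([ 0.6584,  0.1102, -0.0001]), 0.77)]
```

```bash
cat > go.py <<'E'
# prints shift (mm, tool axes) and spin (deg) from the measured pose to a target x y z yaw(deg of tool x)
from h import *
import sys
s=bot.read_state(); q=s['tool_rot']; r=R.from_quat([q[1],q[2],q[3],q[0]]).as_matrix()
x,y,z,yaw=map(float,sys.argv[1:5]); d=r.T@(np.array([x,y,z])-s['eef_pos'])*1000
cy=np.degrees(np.arctan2(r[1,0],r[0,0])); sp=-((yaw-cy+180)%360-180)
print('t',round(s['t'],2),'pos',np.round(s['eef_pos'],4),'yaw',round(cy,2),'shift',np.round(d,1),'spin',round(sp,2),'F',np.round(s['ft_force'],2),'w',round(s['grip_width'],3), 'tilt',np.round(r[:,2],3))
E
python3 go.py 0.556 0.011 0.2 95
```

```text
t 0.8 pos [ 0.1466 -0.5301  0.2313] yaw 15.46 shift [ 538.8 -412.4   31.3] spin -79.54 F [-0.36 -0.48  0.18] w 0.997 tilt [-0. -0. -1.]
```

```bash
python3 -m pendant '[539,-412,0,-79.5,539,-412,0,-79.5,539,-412,0,-79.5,539,-412,0,-79.5,539,-412,0,-79.5]' 1 20; python3 go.py 0.556 0.011 0.2 95
```

```text
t: 1.3
eef_pos: [0.2984, -0.3293, 0.2315]
tool_rot: [0.0, 0.871, 0.49, 0.0]
ft_force: [0.9, -0.7, 0.6]
grip_width: 0.145
t 1.3 pos [ 0.2984 -0.3293  0.2315] yaw 58.74 shift [424.6  43.6  31.5] spin -36.26 F [ 0.86 -0.72  0.64] w 0.145 tilt [ 0.001 -0.001 -1.   ]
```

```bash
python3 -m pendant '[424,44,0,-36,424,44,0,-36,424,44,0,-36,424,44,0,-36,424,44,0,-36]'; python3 go.py 0.556 0.011 0.2 95
```

```text
t: 1.8
eef_pos: [0.4509, -0.1307, 0.2317]
tool_rot: [0.001, 0.678, 0.735, 0.0]
ft_force: [0.5, -1.0, 1.4]
grip_width: 0.0
t 1.8 pos [ 0.4509 -0.1307  0.2317] yaw 94.61 shift [132.8 116.2  31.7] spin -0.39 F [ 0.5 -1.   1.4] w 0.0 tilt [ 0.001 -0.001 -1.   ]
```

```bash
python3 - <<'E'
E
python3 go.py 0.556 0.011 0.12 95
```

```text
t 1.8 pos [ 0.4509 -0.1307  0.2317] yaw 94.61 shift [132.9 116.1 111.7] spin -0.39 F [ 0.5 -1.   1.4] w 0.0 tilt [ 0.001 -0.001 -1.   ]
```

```bash
python3 -m pendant '[133,116,0,0,133,116,0,0,133,116,0,0,133,116,0,0,133,116,100,0]'; python3 -m pendant '[0,0,90,0,0,0,90,0,0,0,90,0,0,0,90,0]';python3 go.py 0.556 0.011 0.069 95
```

```text
t: 2.3
eef_pos: [0.5626, 0.0117, 0.1866]
tool_rot: [0.006, 0.677, 0.736, 0.005]
ft_force: [2.1, -0.4, -0.5]
grip_width: -0.002
t: 2.7
eef_pos: [0.555, 0.0091, 0.0916]
tool_rot: [-0.0, 0.679, 0.734, -0.0]
ft_force: [0.5, -0.1, 0.2]
grip_width: -0.003
t 2.7 pos [0.555  0.0091 0.0916] yaw 94.43 shift [ 1.8  1.2 22.6] spin -0.57 F [ 0.5  -0.07  0.15] w -0.003 tilt [-0.001  0.    -1.   ]
```

```bash
python3 -m pendant '[1.5,1,10,0,1.5,1,17,0,1.5,1,17,0]';  python3 - <<'E'
from h import *
save('scene','s1');
E
python3 go.py 0.556 0.011 0.069 95
```

```text
t: 3.0
eef_pos: [0.5562, 0.0106, 0.0746]
tool_rot: [0.0, 0.679, 0.734, 0.0]
ft_force: [-1.2, -0.2, -0.6]
grip_width: -0.004
t 3.05 pos [0.5562 0.0106 0.0748] yaw 94.43 shift [ 0.4 -0.2  5.8] spin -0.57 F [-0.57  0.91 -0.47] w -0.002 tilt [ 0.001 -0.    -1.   ]
```

View pics/s1.png

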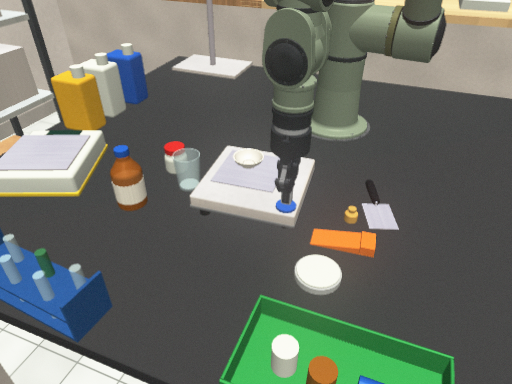

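The closed fingertip is centred just above the blue pad, at about (286,205). I'll creep down.

```bash
for i in 1 2; do python3 -m pendant '[0,0,2,0,0,0,2,0]' | grep -E 'eef|force'; done;  python3 -m pendant '[0,0,1,0,0,0,1,0,0,0,1,0]' | grep -E 'eef|force';  python3 -m pendant '[0,0,1,0,0,0,1,0,0,0,1,0]' | grep -E 'eef|force'
```

```text
eef_pos: [0.5562, 0.0106, 0.0725]
ft_force: [0.5, -0.2, 0.4]
eef_pos: [0.5559, 0.0106, 0.0701]
ft_force: [0.7, -0.3, 0.6]
eef_pos: [0.556, 0.0106, 0.0693]
ft_force: [0.6, -0.2, 1.0]
eef_pos: [0.556, 0.0106, 0.0682]
ft_force: [-0.0, 0.8, -0.3]
```

```bash
python3 -m pendant '[0,0,1,0,0,0,1,0,0,0,1,0]' | grep -E 'eef|force';  python3 -m pendant '[0,0,1,0,0,0,1,0,0,0,1,0]' | grep -E 'eef|force'; python3 -m pendant '[0,0,1,0,0,0,1,0,0,0,1,0]' | grep -E 'eef|force'
```

```text
eef_pos: [0.5562, 0.0108, 0.0675]
ft_force: [-0.6, 1.4, 2.8]
eef_pos: [0.5565, 0.0111, 0.0666]
ft_force: [0.8, 2.8, 3.9]
eef_pos: [0.5566, 0.0108, 0.0656]
ft_force: [2.3, 3.5, 4.7]
```

```bash
for i in 1 2 3; do python3 -m pendant '[0,0,1,0,0,0,1,0,0,0,1,0]' | grep -E 'eef|force';done
```

```text
eef_pos: [0.5565, 0.0106, 0.0645]
ft_force: [1.6, 2.6, 4.5]
eef_pos: [0.5564, 0.0105, 0.0634]
ft_force: [2.3, 2.3, 4.5]
eef_pos: [0.5564, 0.0105, 0.0624]
ft_force: [3.0, 2.5, 5.0]
```

```bash
for i in 1 2 ; do python3 -m pendant '[0,0,1,0,0,0,1,0,0,0,1,0]' | grep -E 'eef|force';done
```

```text
eef_pos: [0.5565, 0.0106, 0.0621]
ft_force: [1.5, 3.0, 9.4]
eef_pos: [0.5566, 0.0106, 0.0619]
ft_force: [0.4, 2.5, 16.3]
```

```bash
python3 -m pendant '[0,0,-1.2,0,0,0,-1.2,0,0,0,-1.2,0]' | grep -E 'eef|force'; python3 -m pendant '[0,0,0,0,0,0,0,0]' | grep -E 'eef|force'
python3 - <<'E'
from h import *
save('scene','s2')
E
```

```text
eef_pos: [0.5565, 0.0106, 0.0622]
ft_force: [2.1, 3.1, 8.4]
eef_pos: [0.5565, 0.0106, 0.0622]
ft_force: [1.8, 2.1, 9.2]
```

The pad dipped about 6 mm at roughly 4.7 N, then went firm at 8–9 N, so the gap is about 6 mm. I'll release slowly.

```bash
python3 -m pendant '[0,0,-2,0,0,0,-4,0,0,0,-6,0,0,0,-8,0,0,0,-12,0]' | grep -E 'eef|force'; python3 -m pendant '[0,0,-100,0,0,0,-100,0,0,0,-100,0]' | grep -E 'eef|force'
python3 - <<'E'
from fit import *
np.set_printoptions(precision=4,suppress=True)
im={c:cv2.cvtColor(save(c,c+'3'),cv2.COLOR_RGB2BGR) for c in('scene',)}
bs=mask(im['scene'],(95,120,80),(125,255,255),(265,190,305,220))
print(fit(['scene'],dict(scene=bs),pf,[.556,.008],[.006,.006]))
E
python3 go.py 0.546 0.235 0.15 95
```

```text
eef_pos: [0.5545, 0.0108, 0.0727]
ft_force: [0.1, 1.0, 0.0]
eef_pos: [0.5598, 0.0104, 0.18]
ft_force: [1.2, 0.6, 0.3]
(array([0.5548, 0.01  ]), np.float64(50.81960840523243))
t 7.85 pos [0.5582 0.0106 0.177 ] yaw 94.44 shift [224.7   5.   26.9] spin -0.56 F [-0.28  0.03 -1.05] w 0.005 tilt [ 0.006 -0.001 -1.   ]
```

```bash
python3 go.py 0.5502 0.238 0.15 91.5; python3 -m pendant '[228,-4,0,3,228,-4,0,3,228,-4,0,3,228,-4,0,3,228,-4,0,3]' 0.3 20; python3 -m pendant '[0,0,0,0,0,0,0,0]'; python3 go.py 0.5502 0.238 0.06 91.5
```

```text
t 7.85 pos [0.5582 0.0106 0.177 ] yaw 94.44 shift [227.4   9.5  26.9] spin 2.94 F [-0.28  0.03 -1.05] w 0.005 tilt [ 0.006 -0.001 -1.   ]
t: 8.35
eef_pos: [0.5322, 0.2408, 0.1719]
tool_rot: [-0.001, 0.697, 0.717, -0.001]
ft_force: [0.2, -0.6, -0.5]
grip_width: 0.353
t: 8.55
eef_pos: [0.5331, 0.2378, 0.172]
tool_rot: [-0.001, 0.698, 0.716, -0.001]
ft_force: [0.3, -0.9, -0.2]
grip_width: 0.348
t 8.55 pos [0.5331 0.2378 0.172 ] yaw 91.52 shift [-1.00e-01  1.74e+01  1.12e+02] spin 0.02 F [ 0.33 -0.94 -0.16] w 0.348 tilt [-0.003 -0.001 -1.   ]
```

```bash
python3 -m pendant '[0,17,112,0,0,17,112,0,0,17,112,0,0,17,112,0]'; python3 -m pendant '[0,0,0,0,0,0,0,0]' >/dev/null; python3 go.py 0.5502 0.238 0.007 91.5
```

```text
t: 8.95
eef_pos: [0.5493, 0.2361, 0.059]
tool_rot: [-0.002, 0.699, 0.715, -0.003]
ft_force: [0.3, -0.5, 0.5]
grip_width: 0.346
t 9.15 pos [0.553  0.2382 0.064 ] yaw 91.4 shift [-0.2 -3.  57. ] spin -0.1 F [0.47 0.13 0.51] w 0.354 tilt [ 0.004  0.001 -1.   ]
```

```bash
python3 -m pendant '[0,-2,40,0,0,-2,53,0,0,-2,53,0,0,-2,53,0]'
python3 - <<'E'
from h import *
im=save('top','t4'); im2=save('scene','s4')
a=cv2.resize(im[160:270,120:260],None,fx=4,fy=4,interpolation=cv2.INTER_CUBIC); cv2.imwrite('pics/t4z.png',a[:,:,::-1])
a=cv2.resize(im2[150:290,250:400],None,fx=4,fy=4,interpolation=cv2.INTER_CUBIC); cv2.imwrite('pics/s4z.png',a[:,:,::-1])
E
python3 go.py 0.5502 0.238 0.007 91.5
```

```text
t: 9.55
eef_pos: [0.5499, 0.2383, 0.0096]
tool_rot: [0.0, 0.698, 0.716, 0.0]
ft_force: [0.1, 0.4, 0.2]
grip_width: 0.349
t 9.65 pos [0.5507 0.2384 0.0101] yaw 91.44 shift [-0.4 -0.5  3.1] spin -0.06 F [ 0.83 -0.18 -0.31] w 0.347 tilt [ 0.002  0.001 -1.   ]
```

View pics/s4z.png

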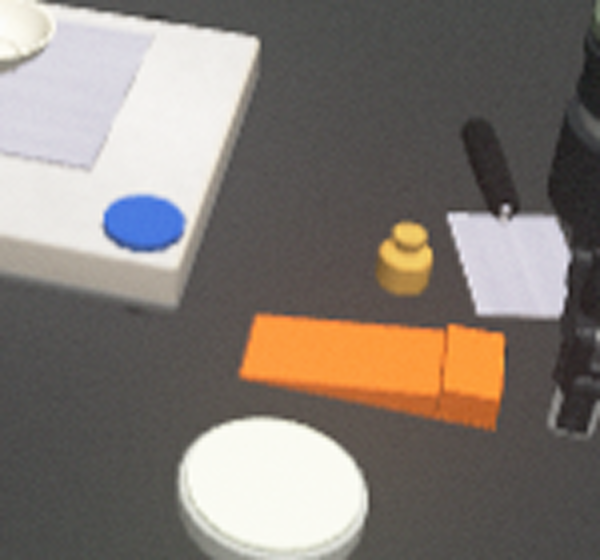

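View pics/t4z.png

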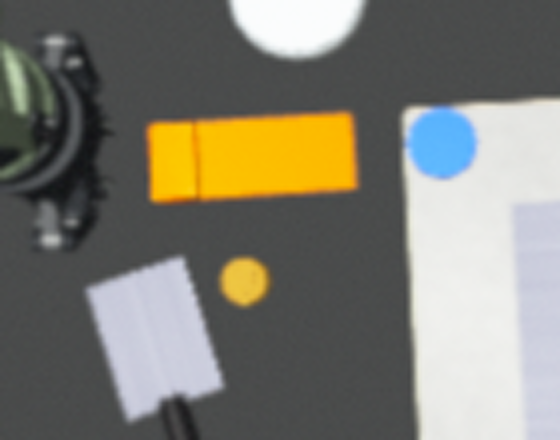

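```bash
python3 -m pendant '[-4,-0.5,2,0,-8,-0.5,3,0,-12,-0.5,3,0,-16,-0.5,3,0,-20,-0.5,3,0]'; python3 -m pendant '[-4,0,0,0,-8,0,0,0,-12,0,0,0,-16,0,0,0,-20,0,0,0]'; python3 go.py 0.5524 0.15 0.007 91.5
python3 - <<'E'
from fit import *
np.set_printoptions(precision=4,suppress=True)
im={c:cv2.cvtColor(save(c,c+'5'),cv2.COLOR_RGB2BGR) for c in('top','scene')}
m=dict(top=mask(im['top'],(8,150,110),(25,255,255),(150,180,225,215)),scene=mask(im['scene'],(5,150,90),(25,255,255),(290,222,385,262)))
for cs in(['top'],['scene']):print(fit(cs,m,wp,[.552,.12,-1.53],[.006,.006,.1]))
E
```

```text
t: 10.15
eef_pos: [0.5494, 0.2175, 0.0055]
tool_rot: [0.0, 0.698, 0.716, -0.0]
ft_force: [-1.1, -0.2, -0.0]
grip_width: 0.349
t: 10.65
eef_pos: [0.5499, 0.1978, 0.0055]
tool_rot: [-0.0, 0.698, 0.716, 0.0]
ft_force: [-0.3, 0.0, 0.1]
grip_width: 0.351
t 10.65 pos [0.5499 0.1978 0.0055] yaw 91.43 shift [-47.8   1.3  -1.5] spin -0.07 F [-0.3   0.02  0.07] w 0.351 tilt [ 0.  0. -1.]
(array([ 0.549 ,  0.1221, -1.5396]), np.float64(52.56470466405153))
(array([ 0.5489,  0.1217, -1.5511]), np.float64(48.83921543881297))
```

```bash
python3 -m pendant '[-5,0.3,0,0,-10,0.6,0,0,-15,0.9,0,0,-20,1.2,0,0,-25,1.5,0,0]'|grep -E 'eef|force'; python3 -m pendant '[-5,0.3,0,0,-10,0.6,0,0,-15,0.9,0,0,-20,1.2,0,0,-25,1.5,0,0]'|grep -E 'eef|force'; python3 go.py 0.5524 0.15 0.007 91.5
python3 - <<'E'
from fit import *
np.set_printoptions(precision=4,suppress=True)
im={c:cv2.cvtColor(save(c,c+'6'),cv2.COLOR_RGB2BGR) for c in('top','scene')}
a=cv2.resize(im['scene'][150:290,250:400],None,fx=4,fy=4,interpolation=cv2.INTER_CUBIC); cv2.imwrite('pics/s6z.png',a)
m=dict(top=mask(im['top'],(8,150,110),(25,255,255),(150,180,245,215)),scene=mask(im['scene'],(5,150,90),(25,255,255),(250,215,385,262)))
for c in m: # visible part only: mask angle of edges
    q=cv2.minAreaRect(np.argwhere(m[c]>0)[:,::-1].astype(np.float32)); print(c,q)
E
```

```text
eef_pos: [0.552, 0.1726, 0.0055]
ft_force: [0.6, 1.3, 0.9]
eef_pos: [0.5542, 0.1477, 0.0055]
ft_force: [-0.3, 1.6, -0.1]
t 11.75 pos [0.5542 0.1477 0.0055] yaw 91.43 shift [ 2.4 -1.7 -1.5] spin -0.07 F [-0.32  1.62 -0.11] w 0.352 tilt [-0.  0. -1.]
top ((201.0, 199.0), (20.0, 38.0), 90.0)
scene ((311.7595520019531, 230.80059814453125), (61.11344909667969, 23.307273864746094), 13.799484252929688)
```

View pics/s6z.png

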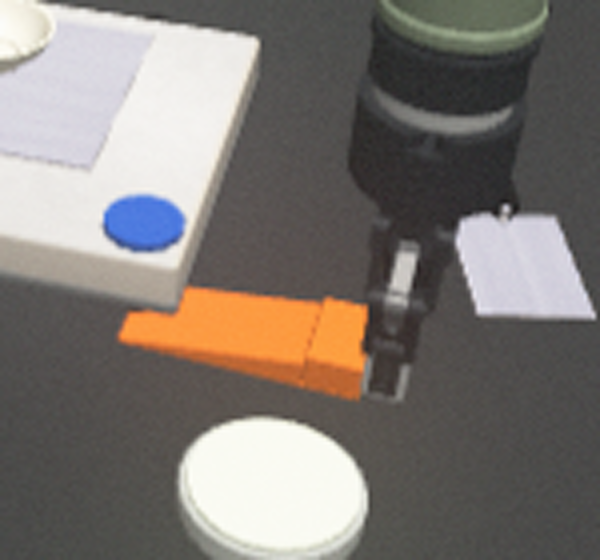

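```bash
python3 -m pendant '[-3,0,0,0,-6,0,0,0,-9,0,0,0,-12,0,0,0,-14,0,0,0]'|grep -E 'eef|force'; for i in 1 2; do python3 -m pendant '[-1,0,0,0,-2,0,0,0,-2,0,0,0]'|grep -E 'eef|force'; done
```

```text
eef_pos: [0.5544, 0.1339, 0.0055]
ft_force: [-0.7, 0.9, -0.5]
eef_pos: [0.5545, 0.1319, 0.0055]
ft_force: [0.8, -0.6, -0.1]
eef_pos: [0.5546, 0.13, 0.0055]
ft_force: [-0.3, 0.0, -0.4]
```

```bash
for i in 1 2 ; do python3 -m pendant '[-0.7,0,0,0,-1.4,0,0,0,-2,0,0,0]'|grep -E 'eef|force'; done
```

```text
eef_pos: [0.5546, 0.1281, 0.0055]
ft_force: [-0.2, 0.9, 0.0]
eef_pos: [0.5547, 0.126, 0.0055]
ft_force: [-0.7, -0.3, -0.5]
```

```bash
python3 -m pendant '[-0.7,0,0,0,-1.4,0,0,0,-2,0,0,0]'|grep -E 'eef|force'; python3 go.py .55 .1 0 91.5
```

```text
eef_pos: [0.5547, 0.1242, 0.0055]
ft_force: [-0.4, 0.3, 0.3]
t 13.85 pos [0.5547 0.1242 0.0055] yaw 91.43 shift [-24.   -5.3   5.5] spin -0.07 F [-0.4   0.26  0.33] w 0.346 tilt [-0.  0. -1.]
```

```bash
for i in 1 2 3; do python3 -m pendant '[-0.5,0,0,0,-1,0,0,0]'|grep -E 'eef|force'; done
```

```text
eef_pos: [0.5548, 0.1235, 0.0055]
ft_force: [-0.0, 3.2, 0.2]
eef_pos: [0.5548, 0.1229, 0.0055]
ft_force: [0.5, 5.7, -0.3]
eef_pos: [0.5548, 0.1224, 0.0055]
ft_force: [-0.9, 7.4, -0.4]
```

```bash
python3 -m pendant '[0,0,0,0,0,0,0,0]'|grep -E 'eef|force'
python3 - <<'E'
from fit import *
np.set_printoptions(precision=4,suppress=True)
im={c:cv2.cvtColor(save(c,c+'7'),cv2.COLOR_RGB2BGR) for c in('scene','top')}
a=cv2.resize(im['scene'][150:290,250:400],None,fx=4,fy=4,interpolation=cv2.INTER_CUBIC); cv2.imwrite('pics/s7z.png',a)
bs=mask(im['scene'],(95,120,80),(125,255,255),(265,190,305,220)); print(fit(['scene'],dict(scene=bs),pf,[.556,.008],[.006,.006]))
E
```

```text
eef_pos: [0.5547, 0.1224, 0.0055]
ft_force: [0.0, 5.8, -0.1]
(array([0.5538, 0.0099]), np.float64(53.266667207702994))
```

View pics/s7z.png

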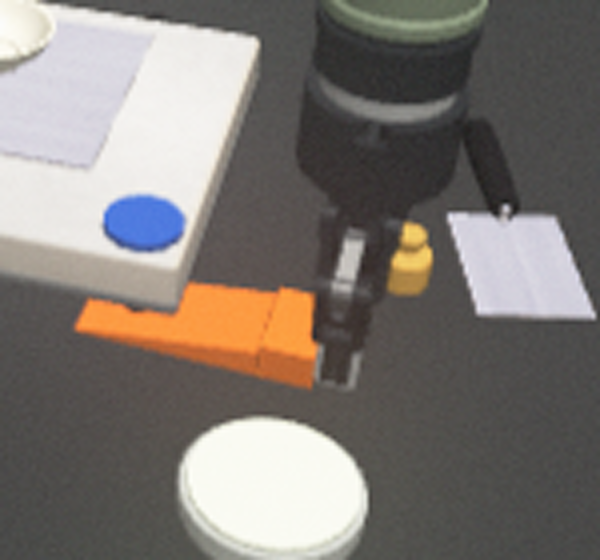

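The wedge sits under the corner with its thin end past the foot, and the pad hasn't moved. The push rose to about 6–7 N. I'll back away and press again.

```bash
python3 -m pendant '[3,0,0,0,8,0,0,0,15,0,0,0,22,0,0,0,22,0,-20,0]'|grep -E 'eef|force'; python3 -m pendant '[0,0,-110,0,0,0,-110,0,0,0,-110,0]' |grep -E 'eef|force'; python3 go.py .556 .011 .13 91.5
```

```text
eef_pos: [0.552, 0.1438, 0.0235]
ft_force: [-0.3, -0.6, 0.1]
eef_pos: [0.558, 0.144, 0.1415]
ft_force: [0.1, 1.1, -0.6]
t 15.55 pos [0.558  0.144  0.1415] yaw 91.46 shift [-133.    -5.5   11.3] spin -0.04 F [ 0.1   1.08 -0.56] w 0.35 tilt [ 0.01   0.001 -1.   ]
```

```bash
python3 -m pendant '[-133,-1,0,0,-133,-1,0,0,-133,-1,0,0,-133,-1,0,0,-133,-1,0,0]' 1 20|grep -E 'eef|force|grip';  python3 -m pendant '[0,0,0,0,0,0,0,0]' |grep -E 'eef|force|grip'; python3 go.py .556 .011 .074 91.5
```

```text
eef_pos: [0.5564, 0.0098, 0.1352]
ft_force: [-0.2, 0.5, 0.3]
grip_width: 0.002
eef_pos: [0.5565, 0.0114, 0.1353]
ft_force: [0.1, 1.3, 0.6]
grip_width: 0.001
t 16.25 pos [0.5565 0.0114 0.1353] yaw 91.53 shift [-0.4 -0.5 61.3] spin 0.03 F [0.09 1.28 0.57] w 0.001 tilt [-0.  0. -1.]
```

```bash
python3 -m pendant '[0,0,35,0,0,0,50,0,0,0,60,0,0,0,60,0,0,0,60,0]'|grep -E 'eef|force'; python3 -m pendant '[0,0,2,0,0,0,3,0,0,0,4,0,0,0,4,0]'|grep -E 'eef|force'; python3 -m pendant '[0,0,1,0,0,0,1,0,0,0,1,0]' |grep -E 'eef|force'
```

```text
eef_pos: [0.557, 0.0105, 0.0759]
ft_force: [0.2, 0.2, 0.8]
eef_pos: [0.5567, 0.0101, 0.0717]
ft_force: [-0.7, 0.7, 0.2]
eef_pos: [0.5566, 0.0101, 0.0705]
ft_force: [-0.3, 0.3, -0.1]
```

```bash
python3 -m pendant '[0,0,1,0,0,0,2,0,0,0,2,0]'|grep -E 'eef|force'; python3 -m pendant '[0,0,0.5,0,0,0,0.5,0,0,0,0.5,0]' |grep -E 'eef|force'
```

```text
eef_pos: [0.5564, 0.0101, 0.0683]
ft_force: [0.2, 0.8, 0.8]
eef_pos: [0.5566, 0.0102, 0.0681]
ft_force: [-1.2, -1.0, 1.5]
```

```bash
for i in 1 2; do python3 -m pendant '[0,0,0.5,0,0,0,0.5,0,0,0,0.5,0]' |grep -E 'eef|force'; done
```

```text
eef_pos: [0.5566, 0.0101, 0.068]
ft_force: [-1.6, 0.6, 5.7]
eef_pos: [0.5566, 0.0101, 0.068]
ft_force: [-3.8, -0.3, 9.2]
```

```bash
python3 -m pendant '[0,0,0.2,0,0,0,0.2,0,0,0,0.2,0]' |grep -E 'eef|force'; python3 -m pendant '[0,0,0,0,0,0,0,0,0,0,0,0]' |grep -E 'eef|force'
```

```text
eef_pos: [0.5567, 0.0102, 0.0679]
ft_force: [-3.8, 0.5, 9.3]
eef_pos: [0.5567, 0.0102, 0.0679]
ft_force: [-3.3, 0.8, 10.4]
```

The pad holds about 10 N at z = 0.068, with no dip. I'll retreat and check.

```bash
python3 -m pendant '[0,0,-1,0,0,0,-3,0,0,0,-8,0,0,0,-20,0,0,0,-40,0]'|grep -E 'eef|force'; python3 -m pendant '[0,0,-120,0,0,0,-120,0,0,0,-120,0,0,0,-120,0,0,0,-120,0]' |grep -E 'eef|force'
python3 - <<'E'
from fit import *
np.set_printoptions(precision=4,suppress=True)
im={c:cv2.cvtColor(save(c,c+'8'),cv2.COLOR_RGB2BGR) for c in('scene','top')}
a=cv2.resize(im['scene'][130:290,170:400],None,fx=3,fy=3,interpolation=cv2.INTER_CUBIC); cv2.imwrite('pics/s8z.png',a)
bs=mask(im['scene'],(95,120,80),(125,255,255),(265,190,305,220)); print(fit(['scene'],dict(scene=bs),pf,[.556,.008],[.006,.006]))
E
python3 go.py .5 0 .2 91.5
```

```text
eef_pos: [0.5557, 0.0102, 0.1067]
ft_force: [0.5, 0.0, -0.3]
eef_pos: [0.5566, 0.0101, 0.2272]
ft_force: [0.6, -0.2, -0.5]
(array([0.5538, 0.0099]), np.float64(53.266667207702994))
t 20.35 pos [0.5556 0.0102 0.2255] yaw 91.43 shift [ -8.9 -55.7  25.6] spin -0.07 F [-0.67  0.36 -1.06] w -0.001 tilt [-0.003  0.    -1.   ]
```

View pics/s8z.png

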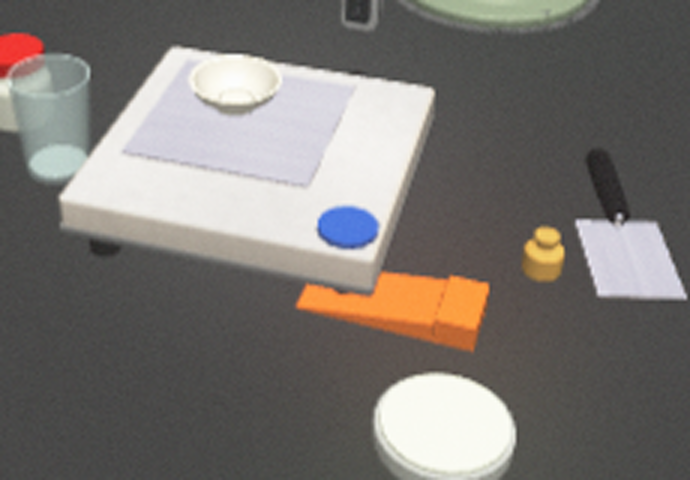

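View pics/top8.png

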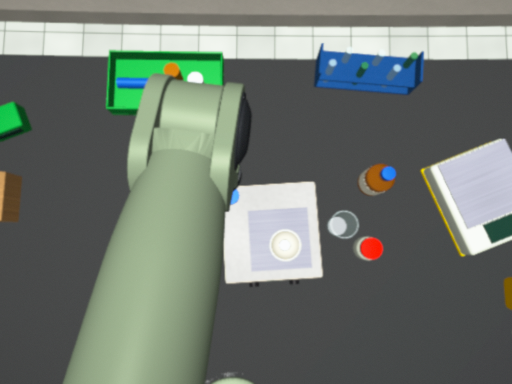

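The wedge lies under the blue corner, with the foot resting on it at about (345,290) in the zoomed view. The stirrer, dish, weight, petri and spatula are where they started, and the arm is clear, so I'm handing in.

```bash
python3 -c "
from station import bot
print(bot.job_done(), bot.read_state()['t'])"
```

```text
the job is handed in; nothing more can be done
the job is handed in; nothing more can be done
```

The wedge is under the short foot and the blue pad no longer dips. I handed the job in just after 20.4 s of robot time; the hand-in gives no verdict.

- **First press:** the pad started to dip at about 3–5 N, went down about 6 mm and then went firm. The force briefly overshot to about 16 N, so I backed off and held at 8–9 N.
- **Wedge:** I pushed it along the bench with two fingers until the push rose from about 1–1.5 N to 6–7 N, then stopped and backed away. I lifted nothing.
- **Second press:** the pad held 9–10 N at its level height of 68 mm, with no dip. This matches the first hold, not its 16 N peak. A sideways force of about 3–4 N showed during this press.
- **Last pictures:** the pad is within about 1 mm of where it started, which is within measuring error. The wedge is under the foot, and the dish, weight, petri and spatula look undisturbed. In the final top view the arm hid the wedge, so only the scene camera confirms that.

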